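# Shift the gear selector under test into fourth

### The job

The driving-simulator gear shifter on the test plate has been left somewhere along its left-hand rail (seen from the robot). For the switch test, push its lever through the open H-gate into fourth, the slot of the centre rail that lies towards the robot, until it is fully home, without going into third, fifth or sixth on the way, and leave it there. Push it with the outside of the fingers or the fingertips only: do not take the knob or shaft between the fingers, do not force the lever hard against the gate, and leave the other things on the bench where they are.

Things in the scene. Friction and masses are not known exactly. Their poses are not given: they have to be found in the camera images.
- shifter: Gear shifter on its steel test plate (250 x 170 x 10 mm), bolted to the bench. Origin: centre of the plate's underside, on the mat. x points forward, away from the robot (turned up to 0.4 rad), y left, z up. On the plate stands a dark steel box, 124 mm (x) x 108 mm (y); its top, 110 mm above the origin, is a 3 mm aluminium gate plate. The lever pivots 38 mm above the origin.
- gate_centre (a point): Centre of the gate's upper face, axes as the shifter's. Three fore-and-aft rails at y = +20, 0, -20 mm are joined by one cross channel at x = 0 (neutral). Slots: first +x left, second -x left, third +x centre, fourth -x centre, fifth +x right, sixth -x right. All 13.5 mm wide, shaft 10 mm; rounded slot corners guide the shaft in when up to 4 mm off (9 mm at the knob).
- fourth_end (a point): Point on the gate's upper face, 20 mm from the gate's centre towards -x of the shifter: here the shaft's axis stands when the lever is fully home in fourth.
- knob (a point): Centre of the black ball knob (44 mm diameter) on top of the lever, 160 mm from the pivot; z along the shaft, x and y as the shifter's but leaning with the lever. 198 mm above the shifter's origin when upright, up to 13 mm lower when leaning. Under the ball a tapered neck, then some 30 mm of bare 10 mm shaft above the gate.
- lever_fore (a joint): Fore-and-aft lean of the lever, rad: 0 neutral, positive forward (+x of the shifter), negative back. -0.28 fully home in fourth (knob 44 mm back); outer slots end at +-0.27. Starts anywhere from -0.25 to 0.25. Friction only, no spring or detent: it stays where it is left. Takes about 4 N at the knob.
- lever_side (a joint): Sideways lean of the lever, rad: 0 on the centre rail, +0.28 on the left-hand rail (+y of the shifter, knob 44 mm left), -0.28 on the right-hand one. Starts near +0.28. Moves only while lever_fore is near 0 (up to about 0.04 off, the rounded corners steer the lever straight as it is pushed sideways). Friction only, about 3 N at the knob.
- dispenser: Bystander, loose: white pump bottle with a steel top, 68 mm diameter, 116 mm high; origin at the centre of its underside. To the right of the shifter.
- spool: Bystander, loose: solder wire spool standing on its flange, 60 mm diameter, 50 mm high; origin at the centre of its underside. To the left of the shifter.
- fan: Bystander, loose: black axial equipment fan, 120 x 120 x 38 mm, lying flat with its wire guard up; origin at the centre of its underside. Beyond the shifter.
- screwdriver: Bystander, loose: screwdriver, 190 mm long, lying across between the robot and the shifter.

How it is judged:
By the outcome, as a careful person would: the job done as asked, in the order asked, and still so for the second after the job is handed in, with the robot touching nothing.
It also fails if it takes over 54 s, if anything falls off the work surface, if the arm or the gripper's body presses on something with over 40 N, if the wrist force passes 120 N, or if a joint passes its speed limit or range.

### The arm

A 7-joint arm with a two-finger parallel gripper is mounted at the origin on the work surface. World frame = base frame: x ahead of the robot, y to its left, z up, the work surface at z = 0. Lengths are in mm, angles in rad, forces in N, time in s.
With the tool pointing down it reaches from about 400 to 875 mm from the base axis. Payload 19.3 kg.
Tool frame: the origin (TCP) lies at the very end of the fingers, on their centre line; the grasp point (between the pads) lies 19 mm behind it (grip_point_offset is the z of the grasp point in the tool frame, in mm); z points along the fingers, y is the line along which they close (so a half turn about z gives the same grasp; the last joint's range is limited). The gripper opens to 85 mm and grips with 20 to 120 N. Pads are 22 mm wide; open, the fingers measure 114 mm over their backs; the gripper's body (76 mm by 85 mm) begins 54 mm behind the grasp point. The pads swing forward as they close: fully open they stand 13 mm farther back than shut.
Start: joints at [-1.407, 0.521, -0.036, 1.599, 0.021, 1.021, -0.113], TCP at [144.817, 607.982, 231.291] pointing down, gripper open.
Joint ranges: [-2.91, 2.91], [-0.3, 2.13], [-1.5, 1.42], [0.17, 2.43], [-1.26, 4.41], [0.16, 1.93], [-2.52, 2.52]. Speed limits (rad/s): [1.89, 1.89, 2.39, 2.39, 3.01, 3.01, 3.01].

### API

Orientations are given as a 3x3 rotation matrix whose columns are the frame's x, y, z axes.
In Python, from workcell import movep, movel, goto_joints, open_gripper, clamp, wait, inverse_kinematics, read_state, camera, PlanningError, finish_job, grip_point_offset gives the robot as it stands. Calls block until the motion is done:
- movep(position, orientation): joint-space move of the TCP to a pose.
- movel(position, frame=None, max_speed=150, guard=None): straight line of the TCP; frame=None keeps the orientation; max_speed is the mean speed in mm/s. With guard (N) it stops when the force on the tool has changed by that much, and returns True; else False.
- goto_joints(angles): joint-space move.
- open_gripper() and clamp(): open the fingers fully, or close them until they stop; the grip force is fixed at half the most.
- wait(seconds).
- inverse_kinematics(position, orientation): joint angles nearest the present ones, or None.
- read_state(): the state.
- camera(name): name is "side" or "top" or "wrist"; returns a dict with "image" (420x560x3 uint8, blue, green, red), "range_z" (420x560 float32, mm along the optical axis (not along the pixel's ray), 0 where there is no reading), "fx", "fy", "cx", "cy" (pixels), "dist_coeffs" ([k1, k2, p1, p2, k3] as OpenCV has them; the pictures are not rectified), "cam_to_world" (4x4, takes a point from camera to world coordinates). Camera axes: x right, y up, looking along -z (the intrinsics and any distortion apply to the point x, -y, -z); pixel columns grow to the right and rows downward; lengths in mm; the calibration is good to about 2 mm. A picture is of the moment at which its call begins.
A pose or a line that the arm cannot do raises PlanningError and nothing moves.
- finish_job(): hands the job in; it is judged then, once.
The state is a dict: "time": time; "qpos": joint angles; "qvel": joint speeds; "joint_efforts": joint torques, N m; "eef_pos": TCP position; "tool_rot": TCP orientation; "ft_force": force on the tool from outside, world axes, zero at the start; "torque": the same for the moment, N m; "finger_gap": finger opening in mm; "gripper_force": force on a finger pad.
Only numpy, scipy, OpenCV 4.12 (cv2) and the standard library are available. Lean on these libraries where they do the work, as an engineer would, in place of code of your own. Each camera call takes 0.05 s, during which the arm holds its last target. There are 200 camera calls.

## Working session

There is one attempt and no reset: what is moved stays moved. The work goes in short steps, each a Python script; the robot and the scene stay as the last script left them, time stands still between calls to the robot, and variables do not carry over. Pictures are saved under pics/ and viewed, at most 10 in all, crops included, and the job is handed in when it is done.

```bash
mkdir -p pics; ls
python3 - <<'E'
from workcell import *
import cv2,numpy as np
for n in("top","side"):
    c=camera(n); cv2.imwrite(f"pics/{n}0.png",c["image"]); np.savez(f"{n}0.npz",**c)
    print(n,c["fx"],c["cx"],c["cy"],c["dist_coeffs"],np.round(c["cam_to_world"],3).tolist(),(c["range_z"]>0).mean())
s=read_state();print(s["time"],s["eef_pos"],s["tool_rot"],s["finger_gap"],grip_point_offset)
E
```

```text
pics
top 526.8623732819383 272.7717353599403 205.98684054664918 [-0.07206535  0.          0.          0.          0.        ] [[-0.008, 0.997, -0.077, 525.766], [-0.999, -0.011, -0.039, 23.431], [-0.04, 0.076, 0.996, 1023.694], [0.0, 0.0, 0.0, 1.0]] 0.9959396258503401
side 528.7311601759314 274.8383819242186 206.02935273543903 [-0.11401164  0.          0.          0.          0.        ] [[-0.998, 0.044, -0.045, 548.593], [-0.063, -0.724, 0.687, 768.952], [-0.002, 0.688, 0.725, 881.212], [0.0, 0.0, 0.0, 1.0]] 0.9959353741496598
0.1 [144.75707095 607.71492861 230.79781512] [[-9.72794979e-01  2.31667651e-01 -1.69144223e-04]
 [ 2.31667705e-01  9.72794490e-01 -9.77080308e-04]
 [-6.18153319e-05 -9.89684071e-04 -9.99999508e-01]] 85.04388845235792 -18.700000000000003
```

View pics/top0.png

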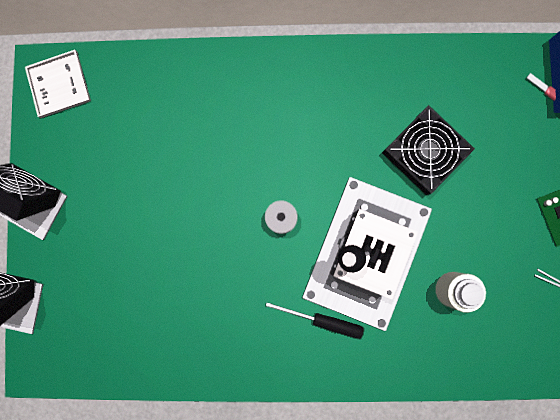

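View pics/side0.png

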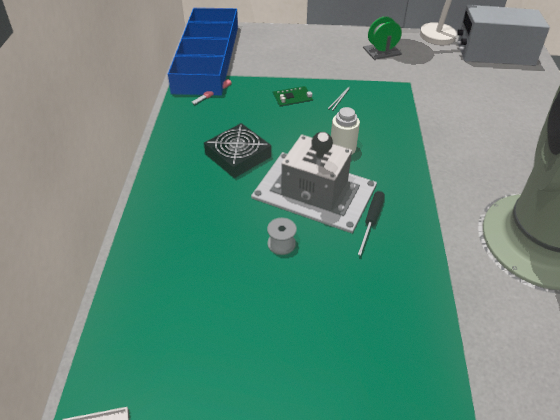

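The top view shows the plate with corners at about (352,178), (432,208), (386,330) and (304,298), the gate "H" near (376,253), and the knob at (350,260). The spool is at (281,217), the bottle at (463,293), the fan at (428,150) and the screwdriver at (265–363,305–332). In the side view the knob is at (322,143).

```bash
cat > h.py <<'E'
import numpy as np,cv2
from scipy.optimize import least_squares
def cloud(c):
    K=np.array([[c["fx"],0,c["cx"]],[0,c["fy"],c["cy"]],[0,0,1]]);h,w=c["range_z"].shape
    u,v=np.meshgrid(np.arange(w),np.arange(h))
    n=cv2.undistortPoints(np.stack([u,v],-1).reshape(-1,1,2).astype(float),K,c["dist_coeffs"]).reshape(h,w,2)
    z=c["range_z"]; p=np.stack([n[...,0]*z,-n[...,1]*z,-z],-1)
    T=c["cam_to_world"]; return p@T[:3,:3].T+T[:3,3]
def knob(P,img,near,r=45):
    d=np.linalg.norm(P[...,:2]-near[:2],axis=-1)
    m=(d<r)&(P[...,2]>172)&(P[...,2]<235); q=P[m]
    f=lambda s:np.linalg.norm(q-s,axis=1)-22
    s=least_squares(f,np.r_[q[:,:2].mean(0),q[:,2].max()-22],loss="soft_l1",f_scale=1)
    return s.x,len(q),np.sqrt(np.mean(s.fun**2))
E
python3 - <<'E'
import numpy as np,cv2
from h import *
for n in("top","side"):
    c=dict(np.load(n+"0.npz")); P=cloud(c)
    near=P[254,368] if n=="top" else near
    box=np.linalg.norm(P[...,:2]-near[:2],axis=-1)<190
    for nm,lo,hi in(("gate",105,115),("plate",6,14)):
        m=(box&(P[...,2]>lo)&(P[...,2]<hi)).astype(np.uint8)
        k,l,st,_=cv2.connectedComponentsWithStats(m)
        i=1+st[1:,4].argmax(); q=P[l==i]
        print(n,nm,len(q),np.median(q[:,2]).round(1),cv2.minAreaRect(q[:,:2].astype(np.float32)))
    print(n,"knob",*knob(P,c["image"],near,80))
    for nm,lo,hi in(("fan",25,50),):
        pass
    b=P[(P[...,2]>40)&(P[...,2]<260)&(P[...,0]>350)&(P[...,0]<900)&(np.abs(P[...,1]+100)<350)]
    k,l=cv2.connectedComponentsWithStats(((P[...,2]>20)&(P[...,2]<260)&(P[...,0]>350)&(P[...,0]<900)&(np.abs(P[...,1]+100)<350)).astype(np.uint8))[:2]
    for i in range(1,k):
        q=P[l==i]
        if len(q)>80: print(n,"blob",len(q),q.min(0).round(),q.max(0).round())
E
```

```text
top gate 3314 111.7 ((512.5821533203125, -116.7220687866211), (109.6451416015625, 124.96006774902344), 67.84361267089844)
top plate 4727 11.4 ((511.7998046875, -115.20164489746094), (175.0478973388672, 251.39373779296875), 68.23260498046875)
top knob [506.92739141 -66.36081799 191.9943903 ] 622 1.1201042106268577
top blob 3332 [ 621. -318.   20.] [ 791. -149.   49.]
top blob 825 [552.  19.  46.] [612.  76.  57.]
top blob 4575 [ 434. -188.   20.] [605. -43. 217.]
top blob 1482 [ 409. -312.   20.] [ 475. -244.  123.]
top blob 604 [ 353. -104.   20.] [399. -11.  31.]
side gate 1501 110.9 ((515.0560302734375, -115.34870910644531), (115.96751403808594, 126.39885711669922), 67.92636108398438)
side plate 2321 10.9 ((514.287353515625, -116.08905029296875), (174.35626220703125, 252.42373657226562), 67.95613098144531)
side knob [508.19689305 -67.80893329 191.8214798 ] 374 1.4692694066480043
side blob 4878 [ 409. -300.   20.] [591. -41. 217.]
side blob 1711 [ 626. -320.   20.] [ 792. -148.   48.]
side blob 296 [ 356. -104.   20.] [400. -11.  30.]
side blob 649 [554.  15.  20.] [613.  78.  56.]
```

The shifter centre is at (513,-116) mm with yaw -0.384. Both views agree on this, and the sizes match (gate 110x125 at z 111, plate 175x251 at z 11). In shifter axes the knob is at about (-23,+43) mm and z 192, so the lever is in second, at about -0.15 rad. Next I'll close the fingers and go in behind the knob.

```bash
cat >> h.py <<'E'
from workcell import *
yaw=-0.385; C=np.array([513.3,-115.9])
xs=np.array([np.cos(yaw),np.sin(yaw)]); ys=np.array([-xs[1],xs[0]])
R=np.column_stack([np.r_[-xs,0],np.r_[ys,0],[0,0,-1.]])
def W(x,y,z): return np.r_[C+x*xs+y*ys,z]
def S(p): d=np.asarray(p)[:2]-C; return np.r_[d@xs,d@ys,p[2]].round(1)
def look(save=None):
    out=[]
    for n in("top","side"):
        c=camera(n); P=cloud(c)
        if save: cv2.imwrite(f"pics/{save}_{n}.png",c["image"])
        # dark pixels high above the gate
        g=c["image"].max(-1)<70
        P2=np.where(g[...,None],P,-1e4)
        try: k=knob(P2,None,C,75); out.append((n,S(k[0]),k[1],round(k[2],1)))
        except Exception as e: out.append((n,str(e)[:40]))
    return out
def st(m=""):
    s=read_state(); print(m,"t",round(s["time"],2),"tcp",S(s["eef_pos"]),"F",np.round([s["ft_force"][:2]@xs,s["ft_force"][:2]@ys,s["ft_force"][2]],1),"gap",round(s["finger_gap"],1))
E
python3 - <<'E'
from h import *
print(look())
clamp(); movep(W(-75,43,265),R); st()
movel(W(-75,43,180),max_speed=120); st("down")
print(movel(W(-45,43,180),max_speed=30,guard=2.5)); st("contact")
print(look("a"))
E
```

```text
[('top', array([-24.4,  43.1, 191.7]), 425, np.float64(0.9)), ('side', array([-23.1,  42.2, 191.7]), 230, np.float64(1.4))]
 t 3.54 tcp [-75.1  43.7 264.9] F [ 0.8 -0.5  0.3] gap 0.0
down t 4.4 tcp [-74.7  43.1 180.5] F [ 0.5 -0.6  1. ] gap 0.0
True
contact t 5.08 tcp [-55.2  42.9 179.7] F [-2.6  0.4  1.7] gap -0.0
[('top', 'zero-size array to reduction operation m'), ('side', array([-23.1,  42.2, 191.9]), 217, np.float64(7.3))]h.py:13: RuntimeWarning: Mean of empty slice.
  s=least_squares(f,np.r_[q[:,:2].mean(0),q[:,2].max()-22],loss="soft_l1",f_scale=1)
  ret = um.true_divide(
```

Contact came at TCP x=-55.2. That is 32 mm behind the knob, which matches ball radius 22 plus finger half-width of about 10. I'll push to neutral with the TCP ending at -32.

Run:
```python
from h import *
print(movel(W(-32,43,180),max_speed=30,guard=15)); st("pushed")
movel(W(-62,43,180),max_speed=80); movel(W(-62,43,262),max_speed=150); st("up")
movep(W(-60,130,262),R);print(look("b")); st()
```

```text
False
pushed t 6.12 tcp [-32.1  43.  180. ] F [-3.   0.8  1.5] gap 0.0
up t 7.34 tcp [-62.2  43.  261.4] F [0.2 0.1 0.3] gap 0.5
[('top', array([ -1.8,  44.6, 194.5]), 66, np.float64(0.7)), ('side', array([ -0. ,  43. , 192.8]), 187, np.float64(1.4))]
 t 7.88 tcp [-60.1 129.2 261.3] F [-0.2 -1.  -0.6] gap -0.0
```

The knob is now at x≈-1 and y≈43.5, so it is in neutral. Next is the sideways push from the left.

Run:
```python
from h import *
movep(W(-0.5,112,250),R); movel(W(-0.5,112,183),max_speed=120); st("down")
g=movel(W(-0.5,70,183),max_speed=30,guard=2.5); st(f"contact {g}")
yc=S(read_state()["eef_pos"])[1]
if g and 70<yc<92:
    g=movel(W(-0.5,yc-43.5,183),max_speed=30,guard=15); st(f"pushed {g}")
    movel(W(-0.5,yc-43.5+30,183),max_speed=80); movel(W(-0.5,yc-43.5+30,262),max_speed=150)
    movep(W(-0.5,125,262),R); print(look("c")); st()
```

```text
down t 8.95 tcp [ -0.3 112.2 183.7] F [ 0.4 -0.1  0.6] gap -0.0
contact True t 10.02 tcp [ -0.5  76.7 183. ] F [-0.7  0.4  0.3] gap -0.1
pushed False t 11.62 tcp [ -0.6  33.2 182.9] F [0.  2.2 2.2] gap 0.6
[('top', array([ -2.2,   0.6, 202.3]), 52, np.float64(0.9)), ('side', array([-1.000e-01, -1.800e+00,  1.987e+02]), 295, np.float64(1.8))]
 t 13.28 tcp [ -0.7 124.2 261.2] F [ 0.4 -0.2 -0.2] gap -0.2
```

The knob is at about (-1,-1) with z 199, so the lever is upright on the centre rail. Next is the push from the front into fourth.

Run:
```python
from h import *
movep(W(72,60,265),R); movep(W(72,-0.5,262),R); movel(W(72,-0.5,181),max_speed=120); st("down")
g=movel(W(20,-0.5,181),max_speed=30,guard=2.5); st(f"contact {g}")
xc=S(read_state()["eef_pos"])[0]
if g and 24<xc<38:
    g=movel(W(-9,-0.5,181),max_speed=30,guard=9); st(f"pushed {g}")
    if not g: g=movel(W(-17,-0.5,181),max_speed=12,guard=9); st(f"home {g}")
    print(look("d"))
```

```text
down t 14.93 tcp [ 72.4  -0.3 181.6] F [-0.1 -1.3  0.5] gap -0.1
contact True t 16.21 tcp [ 29.8  -0.5 181.2] F [ 2.5 -1.3  2.4] gap 0.3
pushed False t 17.65 tcp [ -8.9  -0.4 181. ] F [ 3.4  1.  -1.2] gap 0.3
home True t 18.1 tcp [-12.3  -0.4 181.1] F [ 6.5  0.1 -3.1] gap -0.1
[('top', array([-40.2,  25.7, 213.3]), 6, np.float64(2.4)), ('side', array([-33.5,  22. , 211.4]), 408, np.float64(9.1))]
```

The lever stopped at TCP x=-12.3 against a predicted home of -12.2. I'll retreat and check.

Run:
```python
from h import *
movel(W(20,-0.5,181),max_speed=80); movel(W(20,-0.5,265),max_speed=150); movep(W(40,150,270),R); st()
print(look("e"))
i=cv2.imread("pics/e_top.png")[160:345,250:500]; j=cv2.imread("pics/e_side.png")[110:235,220:400]
cv2.imwrite("pics/e.png",np.hstack([cv2.resize(i,(400,296)),cv2.resize(j,(400,296))]))
```

```text
t 20.12 tcp [ 39.7 150.1 269. ] F [ 0.1 -0.2  0. ] gap -0.2
[('top', array([-44.5,  -1.6, 193.5]), 367, np.float64(0.9)), ('side', array([-43. ,  -1.6, 192.8]), 280, np.float64(1.7))]
```

View pics/e.png

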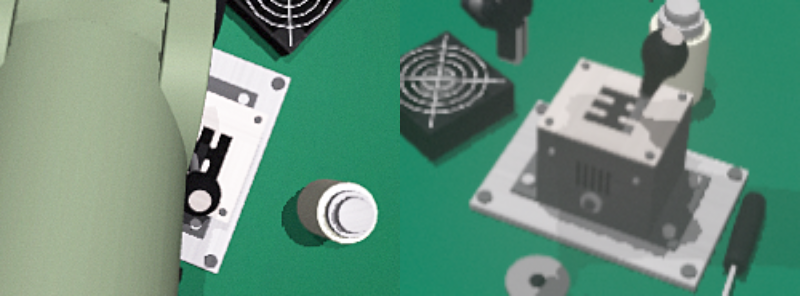

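The knob reads (-44,-1.6) with z 193, which matches home in fourth (-44.2, z 191.8). The picture shows the lever leaning towards the robot in the centre rail, with the bottle, fan, spool and screwdriver undisturbed. I'll press once more, gently, to confirm that was the hard stop.

Run:
```python
from h import *
movep(W(20,-0.5,265),R); movel(W(20,-0.5,181),max_speed=120)
g=movel(W(-9,-0.5,181),max_speed=40,guard=10); st(f"near {g}")
g=movel(W(-17,-0.5,181),max_speed=10,guard=12); st(f"end {g}")
movel(W(20,-0.5,181),max_speed=80); movel(W(20,-0.5,265),max_speed=150); movep(W(40,150,270),R)
print(look("f")); st()
```

```text
near False t 22.61 tcp [ -8.8  -0.4 181. ] F [ 0.3 -0.3  0. ] gap -0.3
end True t 23.14 tcp [-12.2  -0.5 181.1] F [ 6.2 -0.1 -2.5] gap -0.0
[('top', array([-44.5,  -1.5, 193.5]), 365, np.float64(1.0)), ('side', array([-42.7,  -2.1, 193. ]), 279, np.float64(1.6))]
 t 25.17 tcp [ 40.  148.9 269.6] F [ 0.4 -0.6  0.4] gap -0.1
```

It stopped in the same place (-12.2), so the lever is against the end of the slot and fully home.

```bash
python3 -c "
from workcell import *
print(finish_job())"
```

```text
the job is handed in; nothing more can be done
None
```

The lever is fully home in fourth: it went from second through neutral along the cross channel, pushed only with the outside of the closed fingers. A second light press met the same hard stop. The job is handed in at about 25 s, with the arm clear and the other items left where they were.

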